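Load the welder's set-up caddy

ROBOT

A 6-joint arm with a two-finger parallel gripper is mounted at the origin on the work surface. World frame = base frame: x ahead of the robot, y to its left, z up, the work surface at z = 0. Lengths are in m, angles in degrees, forces in N, time in s.
With the tool pointing down it reaches from about 0.25 to 0.725 m from the base axis. Payload 9.7 kg.
Tool frame: the origin (TCP) lies between the finger pads; the fingertips stand 19 mm ahead of it and the grasp point (between the pads) is the TCP; z points along the fingers, y is the line along which they close (so a half turn about z gives the same grasp; the last joint's range is limited). The gripper opens to 85 mm and grips with 20 to 120 N. Pads are 22 mm wide; open, the fingers measure 114 mm over their backs; the gripper's body (76 mm by 85 mm) begins 54 mm behind the grasp point. The pads swing forward as they close: fully open they stand 13 mm farther back than shut.
Start: joints at [73.453, 4.979, 10.078, 95.1, 0, 90], TCP at [0.157, 0.527, 0.25] pointing down, gripper open.
Joint ranges: [-179.16, 179.16], [-48.56, 103.87], [-65.8, 70.77], [-126.05, 130.52], [-82.76, 87.17], [-180, 180]. Speed limits (degrees/s): [127.2, 127.2, 147.25, 180, 180, 180].

INTERFACE

Orientations are given as [roll, pitch, yaw] about the fixed x, y, z axes, in that order (R = Rz(yaw) Ry(pitch) Rx(roll)).
In Python, from workcell import telemetry, camera, calibration, workorder gives the robot as it stands.
- The arm moves only by the tool play_rows, never from a script. Its argument "increments" is a list of rows, each a list of 3 entries, a list of its own where there are three numbers: the shift along the tool's x, y, z in mm, then the turn, a rotation vector about the tool's x, y, z in degrees, then the closure, from 0 (fully open) to 1 (shut). In form: [[[x, y, z], [ax, ay, az], jaw], ...]. A call has 1 to 20 rows; each row is the pose to reach, as a shift and turn from the pose commanded when the call began, along the tool's axes at that moment; what a row does not reach only later rows make up. A row lasts 1/10 s, in which the tool goes at most 50 mm and 8.59 degrees, less where a joint would pass 70% of its speed; a pose out of reach is approached as far as the arm can. A call with a gripper value outside its range is refused whole. The fingers move at their own pace and stop on an object; "grip_force" is the grip in N (left out, the last holds). Time passes only in rows, so rows that repeat a pose let the fingers close. It gives the time, the measured TCP pose, the force, the opening and the grip force at its end, in the units of the state.
- telemetry.get_obs(): the state, without advancing time (a new reading comes with each control period).
- camera(name): name is "scene" or "top" or "wrist"; returns (picture, depth): 480x640x3 uint8, red, green, blue; 480x640 float32, m along the optical axis (not along the pixel's ray), 0 where there is no reading.
- calibration(name): a dict with "vertical_fov" (degrees; the focal length in pixels is half the picture's height over the tangent of half this angle, whatever the lens; pixels are square), "cx", "cy" (the principal point, pixels), "k1" (the pictures are not rectified: a ray, as slopes to the right and down, at radius r is drawn at 1 + k1 r^2 times it, then the intrinsics apply), "rvec" (rotation vector, rad) and "tvec" (3), from world to camera coordinates, as OpenCV has them; the wrist camera has in their place "hand_eye" (4x4, takes a point from camera to tool coordinates, whose origin is the TCP and whose axes are the flange's). Camera axes: x right, y down, z forward; pixel columns grow to the right and rows downward; lengths in m; the calibration is good to about 2 mm. A picture is of the moment at which its call begins: read the wrist's pose just before it. calibration takes no time and is no camera call.
- workorder.job_done(): hands the job in; it is judged then, once.
The state is a dict: "time": time; "q": joint angles; "qd": joint speeds; "joint_efforts": joint torques, N m; "ee_pos": TCP position; "tcp_rot": TCP orientation; "wrist_force": force on the tool from outside, world axes, zero at the start; "torque": the same for the moment, N m; "opening": finger opening in m; "grasp_force": force on a finger pad.
Only numpy, scipy, OpenCV 4.12 (cv2) and the standard library are available. Lean on these libraries where they do the work, as an engineer would, in place of code of your own. Each camera call takes 0.05 s, during which the arm holds its last target. There are 200 camera calls.

TASK

Put the four steel set-up parts into the blue caddy: the round knurled collar with a bore, the tall hexagon nut, the square block with a hole and the three-step clamp block, each set down upright (as it stands now) and flat in the pocket that has its own outline. The dome-topped round foot and the sloping wedge do not belong to the set: leave them where they are, and let go of everything at the end.

Things in the scene. Friction and masses are not known exactly. Their poses are not given: they have to be found in the camera images.
- collar: Round steel collar, knurled side, open round bore seen from above: 44 mm diameter, 36 mm high, bore 24 mm, about 0.3 kg. Stands upright on the table. Origin: centre of its underside, z up. Belongs in the round pocket.
- nut: Tall hexagon steel nut, 46 mm across flats (53 mm across corners), 44 mm high, round bore 27 mm, about 0.4 kg. Stands upright on the table. Origin: centre of its underside, z up. Its x axis is square to a pair of flats (the other pairs at 60 and 120 degrees). Belongs in the hexagonal pocket.
- spacer: Square steel block 44 x 44 mm, 36 mm high, with a 23 mm round hole down through its middle, about 0.4 kg. Stands on the table. Origin: centre of its underside, z up. x and y axes square to its sides. Belongs in the square pocket.
- step_block: Steel clamp block, 36 mm wide (x) and 76 mm long (y), with three stair steps: 20 mm high at the -y end, 30 mm in the middle 24 mm, 40 mm at the +y end; about 0.55 kg. Stands on the table, steps up. Origin: centre of its underside, z up. Belongs in the long pocket, its length along that of the pocket, either way round.
- round_pocket: Round rim, 62 mm inside. Pocket of the fixed blue caddy (tray 174 x 226 mm, outer walls 13 mm high): 2 x 2 pockets, 80 mm apart along their common x, 106 mm along y, kinds shuffled. White floor, blue rim 8 mm high, 4 mm thick. Origin: centre of the pocket floor, 8 mm above the table, z up.
- hex_pocket: Hexagonal rim, 64 mm across flats inside; x square to a pair of flats. Pocket of the fixed blue caddy (tray 174 x 226 mm, outer walls 13 mm high): 2 x 2 pockets, 80 mm apart along their common x, 106 mm along y, kinds shuffled. White floor, blue rim 8 mm high, 4 mm thick. Origin: centre of the pocket floor, 8 mm above the table, z up.
- square_pocket: Square rim, 62 x 62 mm inside. Pocket of the fixed blue caddy (tray 174 x 226 mm, outer walls 13 mm high): 2 x 2 pockets, 80 mm apart along their common x, 106 mm along y, kinds shuffled. White floor, blue rim 8 mm high, 4 mm thick. Origin: centre of the pocket floor, 8 mm above the table, z up.
- long_pocket: Oblong rim, 54 mm (x) by 94 mm (y) inside. Pocket of the fixed blue caddy (tray 174 x 226 mm, outer walls 13 mm high): 2 x 2 pockets, 80 mm apart along their common x, 106 mm along y, kinds shuffled. White floor, blue rim 8 mm high, 4 mm thick. Origin: centre of the pocket floor, 8 mm above the table, z up.
- foot: Look-alike that must stay: round steel machine foot, 44 mm diameter, 36 mm high, smooth with a domed top and no bore. Origin: centre of its underside, z up. 
- wedge: Look-alike that must stay: steel wedge 36 mm (x) by 54 mm (y) with one smooth sloping top, 10 mm high at the -y end and 36 mm at the +y end. Origin: centre of its underside, z up. 

How it is judged:
By the outcome, as a careful person would: the job done as asked, in the order asked, and still so for the second after the job is handed in, with the robot touching nothing.
It also fails if it takes over 93 s, if anything falls off the work surface, if the arm or the gripper's body presses on something with over 40 N, if the wrist force passes 120 N, or if a joint passes its speed limit or range.

## Working session

There is one attempt and no reset: what is moved stays moved. The work goes in short steps, Python scripts to look and compute and a tool call to move; the robot and the scene stay as the last step left them, time stands still between calls to the robot, and variables do not carry over. Pictures are saved under pics/ and viewed, at most 14 in all, crops included, and the job is handed in when it is done.

Besides the shell and the picture viewer there is one more tool, called after "Request:" by a JSON object that holds its "api" and its "payload". play_rows: Moves the arm, as the interface text tells. Its arguments: {"type":"object","properties":{"increments":{"type":"array"},"grip_force":{"type":"number"}},"required":["increments"]}

```bash
mkdir -p pics
cat > h.py <<'E'
import numpy as np, cv2
from scipy.spatial.transform import Rotation as R
from workcell import telemetry, camera, calibration, workorder
def intr(c):
    f=240/np.tan(np.radians(c["vertical_fov"])/2)
    return np.array([[f,0,c["cx"]],[0,f,c["cy"]],[0,0,1.]]), np.array([c["k1"],0,0,0,0.])
def ext(name,c,obs=None):
    "camera->world rotation, camera centre"
    if name!="wrist":
        Rm=cv2.Rodrigues(np.array(c["rvec"],float))[0]; return Rm.T, -Rm.T@np.array(c["tvec"],float).ravel()
    T=np.eye(4); T[:3,:3]=R.from_euler("xyz",obs["tcp_rot"],degrees=True).as_matrix(); T[:3,3]=obs["ee_pos"]
    M=T@np.array(c["hand_eye"]); return M[:3,:3],M[:3,3]
def cloud(name,d,obs=None):
    c=calibration(name);K,D=intr(c);A,o=ext(name,c,obs)
    v,u=np.mgrid[:480,:640]
    n=cv2.undistortPoints(np.stack([u,v],-1).reshape(-1,1,2).astype(float),K,D).reshape(480,640,2)
    P=np.dstack([n,np.ones((480,640))])*d[...,None]
    return P@A.T+o
def ray(name,uv,obs=None):
    c=calibration(name);K,D=intr(c);A,o=ext(name,c,obs)
    n=cv2.undistortPoints(np.array(uv,float).reshape(-1,1,2),K,D).reshape(-1,2)
    return o, np.c_[n,np.ones(len(n))]@A.T
def onplane(name,uv,z,obs=None):
    o,d=ray(name,uv,obs); return o+d*((z-o[2])/d[:,2])[:,None]
E
python3 - <<'E'
from h import *
o=telemetry.get_obs();print(o)
for n in("top","scene"):
    p,d=camera(n);cv2.imwrite(f"pics/{n}0.png",p[...,::-1]);np.savez(f"{n}0.npz",p=p,d=d)
    c=calibration(n);print(n,c,ext(n,c))
print(calibration("wrist"))
E
```

```text
{'time': 0.0, 'q': array([7.34532695e+01, 5.01188243e+00, 1.00322799e+01, 9.51001854e+01,
       1.92555358e-04, 9.00003049e+01]), 'qd': array([-0.05318557,  0.01615091, -0.00831006, -0.02611108,  0.01554898,
       -0.02824453]), 'joint_efforts': array([-1.08900284e-03, -5.20381200e+01,  4.64808512e+01,  1.59188057e-02,
       -4.18628656e-05,  4.35396018e-06]), 'ee_pos': array([0.15657501, 0.52701274, 0.24955608]), 'tcp_rot': array([-1.79920212e+02, -1.92130526e-04,  1.63452964e+02]), 'wrist_force': array([-0.73336375,  0.91536025,  0.17611934]), 'torque': array([ 0.02356604, -0.0195033 , -0.00369133]), 'grasp_force': 0.0, 'opening': 0.08526925352080833}
top {'vertical_fov': 56.083733921977796, 'cx': 321.4278582076839, 'cy': 236.31416116705205, 'k1': -0.10808112005183211, 'rvec': array([ 2.13530105, -2.14098567,  0.24201313]), 'tvec': array([-0.01618091,  0.50133005,  0.94234894])} (array([[-6.06033845e-03, -9.82120054e-01,  1.88158101e-01],
       [-9.99339792e-01, -7.92276711e-04, -3.63229018e-02],
       [ 3.58225236e-02, -1.88254006e-01, -9.81466849e-01]]), array([0.31495765, 0
[... 217 characters left out ...]
[ 0.05938994, -0.32020487,  1.51427012])} (array([[-0.14178356,  0.69024322, -0.70955037],
       [ 0.98975338,  0.0866107 , -0.11352022],
       [-0.01690191, -0.71837517, -0.69545053]]), array([1.30389068, 0.14085205, 0.82407653]))
{'vertical_fov': 62.27191592487883, 'cx': 313.0075041808906, 'cy': 238.920766049892, 'k1': -0.04286552672441223, 'hand_eye': array([[-6.53084835e-04, -9.48675545e-01, -3.16250350e-01,
         8.15310718e-02],
       [ 9.99999666e-01, -4.64364236e-04, -6.72105571e-04,
         1.36125029e-04],
       [ 4.90754766e-04, -3.16250683e-01,  9.48675532e-01,
        -1.22320388e-01],
       [ 0.00000000e+00,  0.00000000e+00,  0.00000000e+00,
         1.00000000e+00]])}
```

View pics/top0.png

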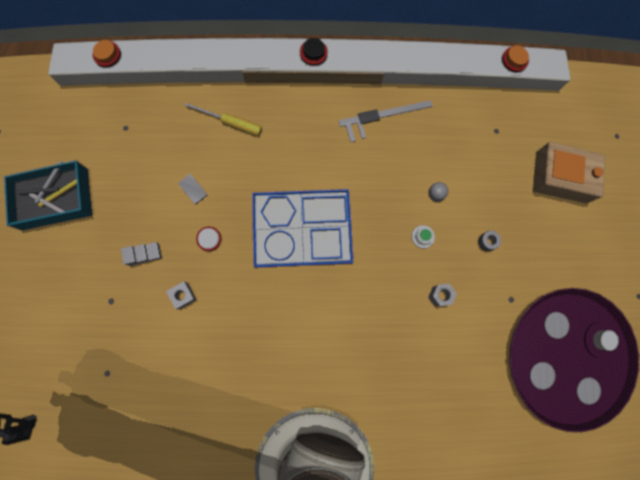

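View pics/scene0.png

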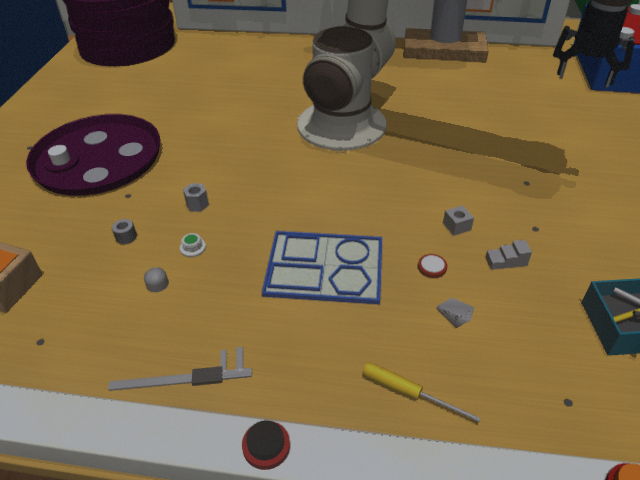

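Top view: step block (141,254), spacer (180,295), collar (491,241), nut (444,295), foot (439,191), wedge (193,189). Caddy pockets: hex (279,211), long (324,210), round (280,246), square (326,244). The scene view agrees. Next I'll triangulate the heights and fit the outlines.

Run:
```python
from h import *
pts={"step":(141,254),"spacer":(180,295),"collar":(491,241),"nut":(444,295),"foot":(439,191),"wedge":(193,189)}
C={n:cloud(n,np.load(f"{n}0.npz")["d"]) for n in("top","scene")}
for k,uv in pts.items():
    g=onplane("top",[uv],0.03)[0]
    for n in C:
        P=C[n].reshape(-1,3)
        near=P[np.hypot(*(P[:,:2]-g[:2]).T)<0.06]
        tab=np.median(near[near[:,2]<0.008,2]) 
        Q=near[near[:,2]>0.012+tab]; T=Q[Q[:,2]>np.percentile(Q[:,2],90)-0.006]
        r=cv2.minAreaRect((T[:,:2]*1000).astype(np.float32))
        r2=cv2.minAreaRect((Q[:,:2]*1000).astype(np.float32))
        print(k,n,"tab%.4f"%tab,"top%.4f"%np.percentile(T[:,2],50),len(Q),"top rect",np.round(r[0],1),np.round(r[1],1),round(r[2],1),"all",np.round(r2[0],1),np.round(r2[1],1),round(r2[2],1))
# caddy, colour based on both views, blue
for n in C:
    p=np.load(f"{n}0.npz")["p"];hsv=cv2.cvtColor(p,cv2.COLOR_RGB2HSV)
    g=onplane("top",[(302,228)],0.01)[0]
    m=(hsv[...,0]>100)&(hsv[...,0]<130)&(hsv[...,1]>110)&(np.hypot(C[n][...,0]-g[0],C[n][...,1]-g[1])<0.17)
    Q=C[n][m];r=cv2.minAreaRect((Q[:,:2]*1000).astype(np.float32));print("caddy",n,len(Q),r,np.percentile(Q[:,2],[10,50,90]))
    w=(hsv[...,1]<60)&(np.hypot(C[n][...,0]-g[0],C[n][...,1]-g[1])<0.07);print("floor z",np.percentile(C[n][w][:,2],[10,50,90]))
# two-view triangulation of the dark bores/corners via enlarged crops
t=np.load("top0.npz")["p"];s=np.load("scene0.npz")["p"]
def cr(p,u,v,h=32,k=6): return cv2.resize(p[v-h:v+h,u-h:u+h],None,fx=k,fy=k,interpolation=cv2.INTER_CUBIC)[...,::-1]
a=[cr(t,u,v,16,12) for u,v in((141,254),(180,295),(491,241),(444,295))]
b=[cr(s,u,v,24,8) for u,v in((509,255),(458,220),(124,231),(196,197))]
im=np.vstack([np.hstack(a),np.hstack(b)]);cv2.imwrite("pics/crops.png",cv2.resize(im,(800,400)))
```

```text
step top tab-0.0003 top0.0396 605 top rect [461.4 411. ] [34.6 26.7] 15.0 all [467.4 387.8] [35.5 74.8] 14.6
step scene tab0.0006 top0.0401 800 top rect [465.3 402.7] [40.3 47.6] 13.5 all [469.4 389.2] [41.2 77.7] 15.1
spacer top tab-0.0002 top0.0356 428 top rect [373.9 292.1] [45.4 45.2] 28.9 all [373.8 292. ] [45.7 45.2] 28.9
spacer scene tab-0.0000 top0.0347 530 top rect [375.2 293.4] [51.5 47.4] 28.6 all [375.7 293.1] [52.3 48. ] 29.7
collar top tab-0.0006 top0.0348 314 top rect [ 495.9 -408.7] [41.9 42.2] 89.5 all [ 496.  -407.9] [43.5 44.7] 68.2
collar scene tab-0.0004 top0.0334 402 top rect [ 498.1 -406.7] [46.8 43. ] 23.6 all [ 498.6 -406.6] [47.3 43.4] 10.1
nut top tab-0.0005 top0.0434 386 top rect [ 372.4 -286.4] [49.8 46.1] 89.9 all [ 372.4 -286.4] [49.9 46.1] 89.9
nut scene tab-0.0012 top0.0420 483 top rect [ 373.2 -285.7] [55.  46.1] 33.9 all [ 373.9 -285.3] [56.6 46.8] 34.8
foot top tab-0.0006 top0.0330 290 top rect [ 616.6 -294.2] [33.2 36.7] 15.6 all [ 615.1 -294.1] [42.7 41.4] 79.6
foot scene tab0.0000 top0.0335 390 top rect [ 619.1 -293.7] [33.6 35.8] 17.0 all [ 620.6 -291.5] [38.2 42.7] 37.6
wedge top tab-0.0003 top0.0311 365 top rect [630.  288.8] [23.3 35.1] 36.6 all [618.4 279.1] [53.9 36.4] 40.8
wedge scene tab0.0002 top0.0316 519 top rect [632.1 289.6] [25.8 39.5] 42.5 all [620.9 280.9] [54.2 40.4] 39.7
caddy top 777 ((529.451171875, 26.11939239501953), (171.89938354492188, 222.5447998046875), 2.3186511993408203) [0.00667589 0.01211169 0.01595509]
floor z [0.004971   0.0075027  0.00999944]
caddy scene 1949 ((532.0916137695312, 27.26384735107422), (176.2393798828125, 224.04502868652344), 2.6581943035125732) [0.00684128 0.01295819 0.01686034]
floor z [0.00631074 0.0083551  0.01061572]
```

View pics/crops.png

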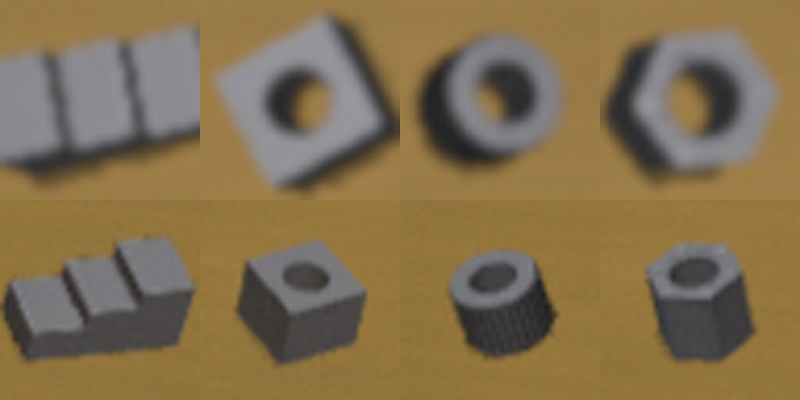

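```bash
cat >> h.py <<'E'
def inc(x,y,z,yaw,cmd=None):
    "shift (mm) and turn about tool z from the present pose, for a tool-down target in mm"
    o=telemetry.get_obs(); p=o["ee_pos"]*1000; r=R.from_euler("xyz",o["tcp_rot"],degrees=True)
    Rt=R.from_euler("xyz",[180,0,yaw],degrees=True)
    print("t%.1f"%o["time"],"shift",np.round(r.inv().apply(np.array([x,y,z])-p),1),"turn",np.round((r.inv()*Rt).as_rotvec(degrees=True),2),"at",np.round(p,1),np.round(o["tcp_rot"],2),"F",np.round(o["wrist_force"],1),"open %.4f grip %.0f"%(o["opening"],o["grasp_force"]))
def pocket(dx,dy,c=(530.7,26.7),a=2.4):
    return np.array(c)+R.from_euler("z",a,degrees=True).as_matrix()[:2,:2]@[dx,dy]
E
python3 - <<'E'
from h import *
from scipy.optimize import minimize
for n in("top","scene"):
    P=cloud(n,np.load(f"{n}0.npz")["d"]).reshape(-1,3)
    Q=P[(np.hypot(P[:,0]-.373,P[:,1]+.286)<.045)&(P[:,2]>.038)][:,:2]*1000
    H=cv2.convexHull(Q.astype(np.float32))[:,0]
    w=[np.ptp(H@[np.cos(a),np.sin(a)]) for a in np.radians(range(180))]
    s=[w[i]+w[i+60]+w[i+120] for i in range(60)];i=int(np.argmin(s));print(n,"hex yaw",i,[round(w[i+k],1) for k in(0,60,120)], np.round(sorted(s)[:4],1))
for k,d in dict(round=(-40,53),hex=(40,53),square=(-40,-53),long=(40,-53),long_grasp=(40,-39)).items(): print(k,np.round(pocket(*d),1))
inc(497,-407.7,120,50)
E
```

```text
top hex yaw 0 [np.float64(46.1), np.float64(47.6), np.float64(47.0)] [140.7 140.8 140.8 140.8]
scene hex yaw 7 [np.float64(50.0), np.float64(50.2), np.float64(47.1)] [147.3 147.4 147.5 147.5]
round [488.5  78. ]
hex [568.4  81.3]
square [493.  -27.9]
long [572.9 -24.6]
long_grasp [572.3 -10.6]
t0.1 shift [-592.5 -798.9  130.6] turn [-4.0000e-02  7.0000e-02  1.1345e+02] at [156.6 527.  249.6] [-179.93    0.    163.45] F [-0.1  0.4  0.6] open 0.0859 grip 0
```

Request:
{"api": "play_rows", "payload": {"increments": [[[-592.5,-799,130],[0,0,113.5],0],[[-592.5,-799,130],[0,0,113.5],0],[[-592.5,-799,130],[0,0,113.5],0],[[-592.5,-799,130],[0,0,113.5],0],[[-592.5,-799,130],[0,0,113.5],0],[[-592.5,-799,130],[0,0,113.5],0],[[-592.5,-799,130],[0,0,113.5],0],[[-592.5,-799,130],[0,0,113.5],0],[[-592.5,-799,130],[0,0,113.5],0],[[-592.5,-799,130],[0,0,113.5],0],[[-592.5,-799,130],[0,0,113.5],0],[[-592.5,-799,130],[0,0,113.5],0],[[-592.5,-799,130],[0,0,113.5],0],[[-592.5,-799,130],[0,0,113.5],0],[[-592.5,-799,130],[0,0,113.5],0],[[-592.5,-799,130],[0,0,113.5],0],[[-592.5,-799,130],[0,0,113.5],0],[[-592.5,-799,130],[0,0,113.5],0],[[-592.5,-799,130],[0,0,113.5],0],[[-592.5,-799,130],[0,0,113.5],0]], "grip_force": 50}}

```text
time: 2.1
ee_pos: [0.4961, -0.4065, 0.1198]
tcp_rot: [-180.0, -0.0, 49.9]
wrist_force: [1.7, -0.0, 0.1]
opening: 0.0859
grasp_force: 0.0
```

Run:
```python
from h import *
o=telemetry.get_obs();p,d=camera("wrist");cv2.imwrite("pics/w1.png",p[...,::-1])
P=cloud("wrist",d,o).reshape(-1,3);Q=P[(P[:,2]>.03)&(P[:,2]<.05)&(np.hypot(P[:,0]-.497,P[:,1]+.408)<.05)]*1000
print(len(Q));H=cv2.minAreaRect(Q[:,:2].astype(np.float32));print(H,cv2.minEnclosingCircle(Q[:,:2].astype(np.float32)),np.median(Q[:,2]))
inc(497,-407.7,28,50)
```

```text
3271
((495.9642333984375, -407.83056640625), (44.500282287597656, 44.599857330322266), 78.12308502197266) ((496.1578674316406, -407.9617919921875), 22.796184539794922) 34.46354230002857
t2.1 shift [ 3.2 -2.5 87. ] turn [-0.17  0.08 -0.2 ] at [ 497.2 -411.8  115. ] [-1.7983e+02  8.0000e-02  4.9800e+01] F [-4.9  0.8 -2.5] open 0.0854 grip 0
```

View pics/w1.png

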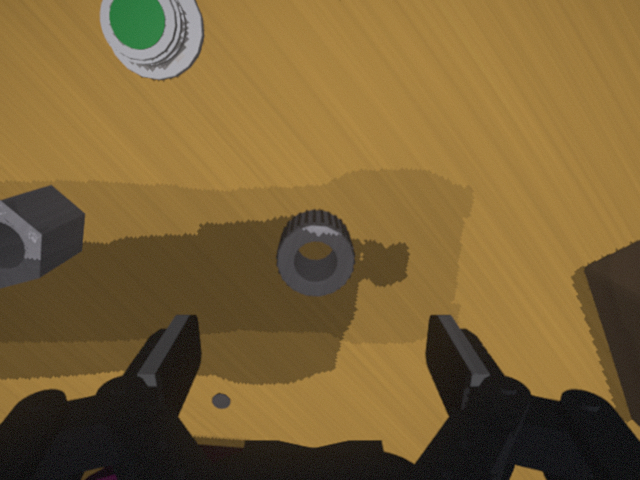

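The wrist view shows the collar centred between the fingers at (315,255), with the bore visible. It measures (496.2, -408), height 35. I'll go down and grip.

Request:
{"api": "play_rows", "payload": {"increments": [[[0,0,20],[0,0,0],0],[[0,0,45],[0,0,0],0],[[0,0,70],[0,0,0],0],[[0,0,85],[0,0,0],0],[[0,0,92],[0,0,0],0],[[0,0,92],[0,0,0],0],[[0,0,92],[0,0,0],0],[[0,0,92],[0,0,0],0.9],[[0,0,92],[0,0,0],0.9],[[0,0,92],[0,0,0],0.9],[[0,0,92],[0,0,0],0.9],[[0,0,92],[0,0,0],0.9],[[0,0,92],[0,0,0],0.9],[[0,0,92],[0,0,0],0.9],[[0,0,92],[0,0,0],0.9]], "grip_force": 50}}

```text
time: 3.65
ee_pos: [0.4965, -0.4049, 0.0301]
tcp_rot: [179.9, 0.0, 50.0]
wrist_force: [1.0, 0.4, 5.8]
opening: 0.0425
grasp_force: 50.5
```

Request:
{"api": "play_rows", "payload": {"increments": [[[0,0,-15],[0,0,0],0.9],[[0,0,-40],[0,0,0],0.9],[[0,0,-65],[0,0,0],0.9],[[0,0,-80],[0,0,0],0.9],[[0,0,-80],[0,0,0],0.9],[[0,0,-80],[0,0,0],0.9],[[0,0,-80],[0,0,0],0.9]]}}

```text
time: 4.35
ee_pos: [0.4954, -0.4041, 0.107]
tcp_rot: [-179.9, 0.0, 50.0]
wrist_force: [-0.8, -0.2, -3.6]
opening: 0.0426
grasp_force: 51.6
```

Run:
```python
from h import *
for _ in range(4): inc(488.5,78,110,92.4); camera("wrist")
o=telemetry.get_obs();p,d=camera("wrist");cv2.imwrite("pics/w2.png",p[...,::-1]);np.savez("w2.npz",d=d)
```

```text
t4.3 shift [ 364.6 -315.5   -2.2] turn [ -0.13  -0.05 -42.45] at [ 495.4 -404.1  107. ] [-179.86    0.     49.95] F [-0.8 -0.2 -3.6] open 0.0426 grip 52
t4.4 shift [ 364.5 -315.4   -2.2] turn [ -0.14  -0.05 -42.45] at [ 495.4 -404.   107. ] [-179.85    0.     49.95] F [-0.4 -0.3 -3.4] open 0.0429 grip 52
t4.5 shift [ 364.6 -315.5   -2.1] turn [ -0.13  -0.05 -42.45] at [ 495.5 -404.1  107.2] [-179.87    0.     49.95] F [ 0.7 -0.2 -3.4] open 0.0428 grip 52
t4.5 shift [ 364.5 -315.6   -2. ] turn [-1.100e-01 -4.000e-02 -4.245e+01] at [ 495.5 -404.1  107.4] [-179.89    0.     49.95] F [-0.1 -0.1 -2.6] open 0.0426 grip 52
```

View pics/w2.png

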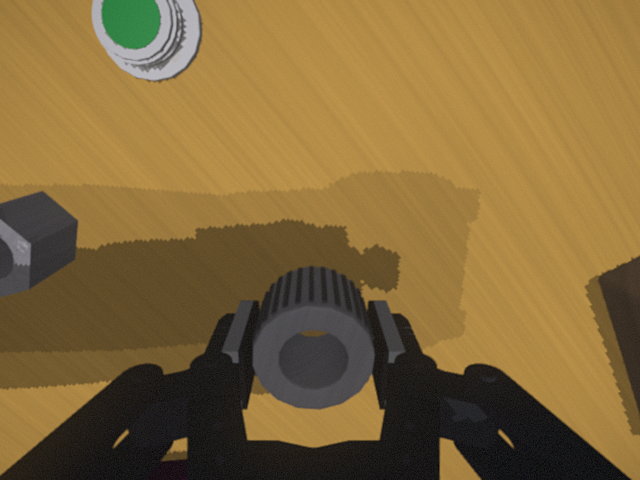

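The collar is held upright in the jaws at (315,340), and the grip reads 51 N. The first move fell about 4 mm short, because the row cap is 50 mm, and I'll correct for that here. Now moving to the round pocket.

Request:
{"api": "play_rows", "payload": {"increments": [[[20,-17,0],[0,0,-2],0.9],[[50,-43,0],[0,0,-5],0.9],[[88,-76,0],[0,0,-10],0.9],[[126,-109,0],[0,0,-15],0.9],[[164,-142,0],[0,0,-20],0.9],[[202,-175,0],[0,0,-24],0.9],[[240,-208,0],[0,0,-29],0.9],[[278,-241,0],[0,0,-33],0.9],[[316,-273,0],[0,0,-37],0.9],[[346,-299,0],[0,0,-41],0.9],[[366.5,-317,0],[0,0,-42.5],0.9],[[366.5,-317,25],[0,0,-42.5],0.9],[[366.5,-317,45],[0,0,-42.5],0.9],[[366.5,-317,52],[0,0,-42.5],0.9],[[366.5,-317,52],[0,0,-42.5],0.9],[[366.5,-317,52],[0,0,-42.5],0.9],[[366.5,-317,52],[0,0,-42.5],0.9]]}}

```text
time: 6.3
ee_pos: [0.4898, 0.0799, 0.0579]
tcp_rot: [179.9, -0.0, 92.4]
wrist_force: [0.0, -1.2, -3.2]
opening: 0.0429
grasp_force: 51.7
```

Run:
```python
from h import *
inc(488.4,80.5,38,92.4)
o=telemetry.get_obs();p,d=camera("wrist");cv2.imwrite("pics/w3.png",p[...,::-1]);np.savez("w3.npz",d=d,p=p)
inc(488.4,80.5,38,92.4)
P=cloud("wrist",d,o);hsv=cv2.cvtColor(p,cv2.COLOR_RGB2HSV)
```

```text
t6.3 shift [ 0.6 -1.4 19.9] turn [ 0.1  -0.01  0.02] at [489.8  79.9  57.9] [ 1.799e+02 -1.000e-02  9.242e+01] F [ 0.  -1.2 -3.2] open 0.0429 grip 52
t6.3 shift [ 0.6 -1.4 19.8] turn [ 0.1  -0.01  0.02] at [489.8  79.9  57.8] [ 1.799e+02 -1.000e-02  9.242e+01] F [ 0.3  1.  -3.1] open 0.0429 grip 52
```

View pics/w3.png

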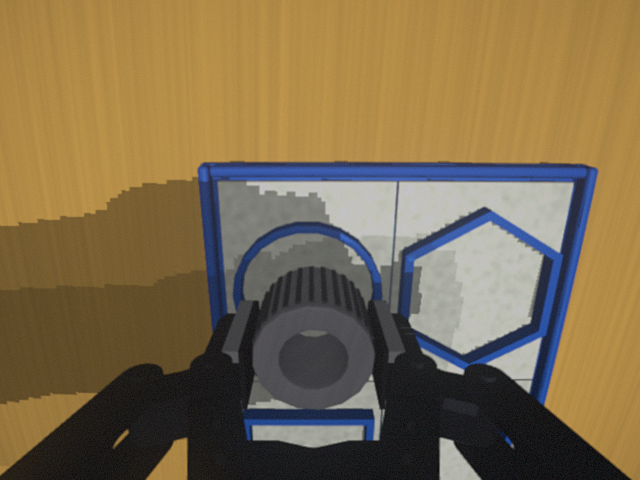

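The collar hangs over the round pocket: rim columns 234–383, collar centre 314. I'll check the caddy pose with the outer corners (201,164) and (597,168), then lower.

Run:
```python
from h import *
o=telemetry.get_obs()
q=onplane("wrist",[(201,164),(597,168)],0.013,o)*1000;print(q, "expect",pocket(-87,113),pocket(87,113),np.degrees(np.arctan2(q[1,1]-q[0,1],q[1,0]-q[0,0])))
hx=onplane("wrist",[(487,210),(557,257),(548,330),(467,364),(405,323),(407,252)],0.016,o)*1000;print(hx.mean(0),pocket(40,53))
```

```text
[[440.25572091 136.74579079  13.        ]
 [608.88574966 142.66762813  13.        ]] expect [439.04436491 135.95769793] [612.89173735 143.24406168] 2.0112486214598184
[565.89539107  84.02068471  16.        ] [568.44550356  81.32853614]
```

Request:
{"api": "play_rows", "payload": {"increments": [[[0.5,-1.5,8],[0,0,0],0.9],[[0.5,-1.5,14],[0,0,0],0.9],[[0.5,-1.5,17],[0,0,0],0.9],[[0.5,-1.5,19],[0,0,0],0.9],[[0.5,-1.5,20],[0,0,0],0.9],[[0.5,-1.5,20],[0,0,0],0.9],[[0.5,-1.5,20],[0,0,0],0.9]]}}

```text
time: 7.05
ee_pos: [0.4872, 0.0804, 0.038]
tcp_rot: [-180.0, 0.0, 92.5]
wrist_force: [-8.6, -2.3, 12.4]
opening: 0.0429
grasp_force: 53.1
```

Floor contact reads about 15 N. Releasing partway and lifting.

Request:
{"api": "play_rows", "payload": {"increments": [[[0,0,0],[0,0,0],0.35],[[0,0,0],[0,0,0],0.35],[[0,0,0],[0,0,0],0.35],[[0,0,-10],[0,0,0],0.35],[[0,0,-30],[0,0,0],0.35],[[0,0,-60],[0,0,0],0.1],[[0,0,-90],[0,0,0],0],[[0,0,-100],[0,0,0],0],[[0,0,-100],[0,0,0],0],[[0,0,-100],[0,0,0],0]]}}

```text
time: 8.05
ee_pos: [0.4874, 0.0804, 0.136]
tcp_rot: [-180.0, 0.0, 92.5]
wrist_force: [-0.3, 0.0, -1.0]
opening: 0.0855
grasp_force: 0.0
```

Run:
```python
from h import *
inc(373,-286,130,32)
o=telemetry.get_obs();p,d=camera("wrist");cv2.imwrite("pics/w4.png",p[...,::-1])
p,d=camera("top")
P=cloud("top",d).reshape(-1,3)
Q=P[(P[:,2]>.036)&(P[:,2]<.05)&(np.hypot(P[:,0]-.4885,P[:,1]-.078)<.05)]*1000
print(len(Q));
if len(Q): print(cv2.minEnclosingCircle(Q[:,:2].astype(np.float32)),np.percentile(Q[:,2],[5,50,95]))
```

```text
t8.1 shift [-361.2 -129.9    6.1] turn [-4.000e-02  3.000e-02  6.045e+01] at [487.4  80.4 136. ] [-179.96    0.     92.45] F [-0.3  0.  -1. ] open 0.0855 grip 0
0
```

View pics/w4.png

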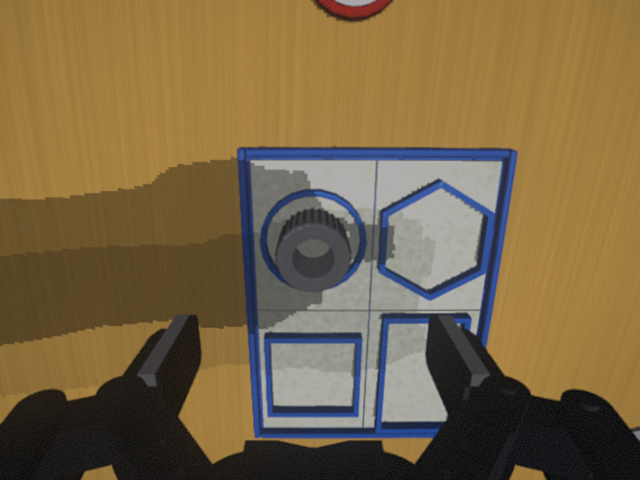

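The collar stands inside the round rim, at (314,255). The caddy is fully visible, so I'll refine its pose from the corners. Now to the nut.

Run:
```python
from h import *
o=telemetry.get_obs()
f=lambda uv,z:onplane("wrist",uv,z,o)[:,:2]*1000
cs=f([(239,150),(516,151),(256,437)],.013);L=np.array([(-87,113),(87,113),(-87,-113)],float)
w=f([(440,181),(493,216),(488,269),(430,298),(379,263),(380,212)],.016)
s=f([(265,334),(361,334),(360,416),(268,416)],.016)
print(cs,w.mean(0),s.mean(0))
v=cs[1]-cs[0];u=cs[0]-cs[2];print(np.hypot(*v),np.hypot(*u),np.degrees(np.arctan2(v[1],v[0])),np.degrees(np.arctan2(-u[0],u[1])),"centre",(cs[1]+cs[2])/2)
```

```text
[[439.23811988 135.02948117]
 [608.05584056 142.12888955]
 [448.39401128 -86.71105189]] [565.17750231  83.02092633] [491.25915385 -24.87067805]
168.9669329052284 221.92948057016898 2.408080144320822 2.3644576702527194 centre [528.22492592  27.70891883]
```

Request:
{"api": "play_rows", "payload": {"increments": [[[-20,-7,0],[0,0,3],0],[[-60,-22,0],[0,0,11],0],[[-100,-36,0],[0,0,19],0],[[-145,-52,0],[0,0,26],0],[[-190,-68,0],[0,0,34],0],[[-235,-85,0],[0,0,42],0],[[-280,-101,0],[0,0,50],0],[[-320,-115,0],[0,0,56],0],[[-350,-126,0],[0,0,59.5],0],[[-361,-130,0],[0,0,59.5],0],[[-361,-130,0],[0,0,59.5],0],[[-361,-130,0],[0,0,59.5],0],[[-361,-130,0],[0,0,59.5],0]]}}

```text
time: 9.45
ee_pos: [0.3735, -0.2846, 0.1365]
tcp_rot: [-180.0, -0.0, 33.1]
wrist_force: [0.4, 0.6, -0.0]
opening: 0.0854
grasp_force: 0.0
```

Run:
```python
from h import *
inc(373,-286,32,33)
o=telemetry.get_obs();p,d=camera("wrist");cv2.imwrite("pics/w5.png",p[...,::-1])
P=cloud("wrist",d,o).reshape(-1,3);Q=P[(P[:,2]>.038)&(P[:,2]<.05)&(np.hypot(P[:,0]-.373,P[:,1]+.286)<.05)]*1000
H=cv2.convexHull(Q[:,:2].astype(np.float32))[:,0]
w=[np.ptp(H@[np.cos(a),np.sin(a)]) for a in np.radians(range(180))]
s=[w[i]+w[i+60]+w[i+120] for i in range(60)];i=int(np.argmin(s));print(len(Q),"hex yaw",i,[round(w[i+k],1) for k in(0,60,120)],cv2.minEnclosingCircle(H),np.median(Q[:,2]))
```

```text
t9.4 shift [ -1.2   0.9 104.5] turn [-0.03 -0.    0.07] at [ 373.5 -284.6  136.5] [-179.97   -0.     33.07] F [ 0.4  0.6 -0. ] open 0.0854 grip 0
3700 hex yaw 5 [np.float64(47.0), np.float64(46.3), np.float64(45.6)] ((371.7666320800781, -287.3818664550781), 26.418935775756836) 42.51127693327761
```

View pics/w5.png

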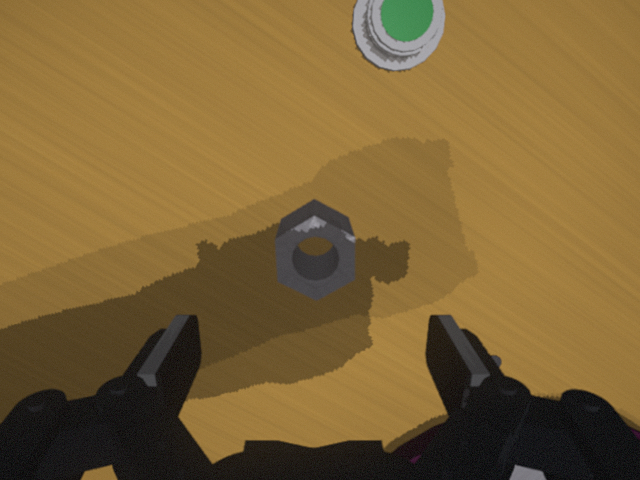

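The nut is centred between the jaws at (316,250) with two flats facing the pads. I'll make a small correction (yaw 5), then go down and grip.

Request:
{"api": "play_rows", "payload": {"increments": [[[-2.5,1,20],[0,0,-2],0],[[-2.5,1,50],[0,0,-2],0],[[-2.5,1,80],[0,0,-2],0],[[-2.5,1,97],[0,0,-2],0],[[-2.5,1,104.5],[0,0,-2],0],[[-2.5,1,104.5],[0,0,-2],0],[[-2.5,1,104.5],[0,0,-2],0],[[-2.5,1,104.5],[0,0,-2],0.9],[[-2.5,1,104.5],[0,0,-2],0.9],[[-2.5,1,104.5],[0,0,-2],0.9],[[-2.5,1,104.5],[0,0,-2],0.9],[[-2.5,1,104.5],[0,0,-2],0.9],[[-2.5,1,104.5],[0,0,-2],0.9],[[-2.5,1,104.5],[0,0,-2],0.9],[[-2.5,1,90],[0,0,-2],0.9],[[-2.5,1,65],[0,0,-2],0.9],[[-2.5,1,40],[0,0,-2],0.9],[[-2.5,1,20],[0,0,-2],0.9],[[-2.5,1,20],[0,0,-2],0.9],[[-2.5,1,20],[0,0,-2],0.9]]}}

```text
time: 11.5
ee_pos: [0.3716, -0.288, 0.1166]
tcp_rot: [180.0, -0.0, 35.0]
wrist_force: [-0.6, 0.0, -5.0]
opening: 0.0452
grasp_force: 52.7
```

Run:
```python
from h import *
c=(528.8,27.3)
for d in((40,53),(-40,-53),(40,-53),(40,-39)):print(d,np.round(pocket(*d,c=c),1))
p=pocket(40,53,c=c); inc(p[0],p[1],115,92.4)
```

```text
(40, 53) [566.5  81.9]
(-40, -53) [491.1 -27.3]
(40, -53) [571. -24.]
(40, -39) [570.4 -10. ]
t11.5 shift [ 371.7 -191.5    1.5] turn [ 1.000e-02  0.000e+00 -5.745e+01] at [ 371.6 -288.   116.6] [179.99  -0.    34.95] F [-0.6  0.  -5. ] open 0.0452 grip 53
```

Request:
{"api": "play_rows", "payload": {"increments": [[[18,-9,0],[0,0,-2],0.9],[[50,-26,0],[0,0,-7],0.9],[[90,-46,0],[0,0,-14],0.9],[[130,-67,0],[0,0,-21],0.9],[[170,-88,0],[0,0,-28],0.9],[[210,-108,0],[0,0,-35],0.9],[[250,-129,0],[0,0,-42],0.9],[[290,-149,0],[0,0,-48],0.9],[[330,-170,0],[0,0,-54],0.9],[[358,-184,0],[0,0,-57],0.9],[[371.5,-191.5,0],[0,0,-57.5],0.9],[[371.5,-191.5,20],[0,0,-57.5],0.9],[[371.5,-191.5,45],[0,0,-57.5],0.9],[[371.5,-191.5,56],[0,0,-57.5],0.9],[[371.5,-191.5,56],[0,0,-57.5],0.9],[[371.5,-191.5,56],[0,0,-57.5],0.9],[[371.5,-191.5,56],[0,0,-57.5],0.9]]}}

```text
time: 13.2
ee_pos: [0.567, 0.0816, 0.062]
tcp_rot: [179.9, -0.0, 92.4]
wrist_force: [1.0, -0.3, -3.2]
opening: 0.0449
grasp_force: 52.4
```

Run:
```python
from h import *
inc(566.5,81.9,40,92.4)
p,d=camera("wrist");cv2.imwrite("pics/w6.png",p[...,::-1])
```

```text
t13.2 shift [ 0.3 -0.5 22. ] turn [ 0.1  -0.01  0.02] at [567.   81.6  62. ] [ 1.799e+02 -1.000e-02  9.242e+01] F [ 1.  -0.3 -3.2] open 0.0449 grip 52
```

View pics/w6.png

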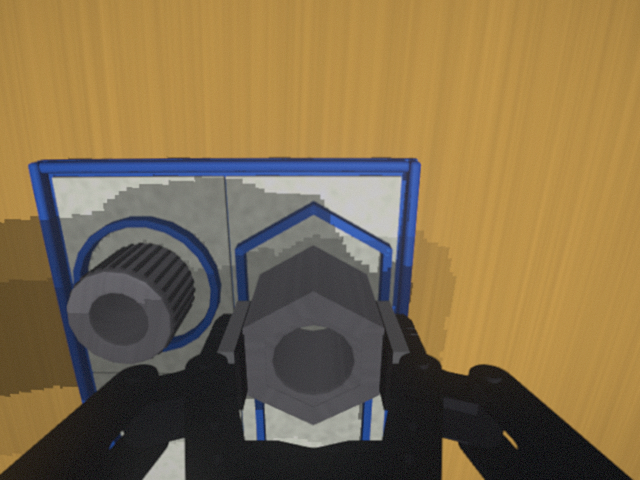

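The nut sits over the hex rim with corners and flats aligned. Lowering, releasing and lifting.

Request:
{"api": "play_rows", "payload": {"increments": [[[0,-0.5,10],[0,0,0],0.9],[[0,-0.5,16],[0,0,0],0.9],[[0,-0.5,19],[0,0,0],0.9],[[0,-0.5,21],[0,0,0],0.9],[[0,-0.5,22],[0,0,0],0.9],[[0,-0.5,22],[0,0,0],0.9],[[0,-0.5,22],[0,0,0],0.9]]}}

```text
time: 13.95
ee_pos: [0.5653, 0.0817, 0.041]
tcp_rot: [180.0, 0.0, 92.5]
wrist_force: [-12.0, -2.6, 19.2]
opening: 0.0454
grasp_force: 55.4
```

Request:
{"api": "play_rows", "payload": {"increments": [[[0,0,0],[0,0,0],0.32],[[0,0,0],[0,0,0],0.32],[[0,0,0],[0,0,0],0.32],[[0,0,-10],[0,0,0],0.32],[[0,0,-30],[0,0,0],0.32],[[0,0,-60],[0,0,0],0.1],[[0,0,-90],[0,0,0],0],[[0,0,-100],[0,0,0],0],[[0,0,-100],[0,0,0],0],[[0,0,-100],[0,0,0],0]]}}

```text
time: 14.95
ee_pos: [0.5656, 0.0818, 0.1378]
tcp_rot: [-179.9, 0.0, 92.5]
wrist_force: [0.4, -0.9, -0.5]
opening: 0.0853
grasp_force: 0.0
```

Run:
```python
from h import *
inc(374,292.5,138,119)
```

```text
t14.9 shift [ 2.187e+02 -1.824e+02 -1.000e-01] turn [-6.000e-02 -1.000e-02 -2.655e+01] at [565.6  81.8 137.8] [-1.7995e+02  1.0000e-02  9.2450e+01] F [ 0.4 -0.9 -0.5] open 0.0853 grip 0
```

Now the spacer.

Request:
{"api": "play_rows", "payload": {"increments": [[[15,-12,0],[0,0,-2],0],[[50,-42,0],[0,0,-6],0],[[85,-71,0],[0,0,-10],0],[[120,-100,0],[0,0,-15],0],[[155,-129,0],[0,0,-19],0],[[190,-158,0],[0,0,-23],0],[[210,-175,0],[0,0,-26],0],[[218.5,-182.5,0],[0,0,-26.5],0],[[218.5,-182.5,0],[0,0,-26.5],0],[[218.5,-182.5,0],[0,0,-26.5],0],[[218.5,-182.5,0],[0,0,-26.5],0]]}}

```text
time: 16.05
ee_pos: [0.3748, 0.2915, 0.1384]
tcp_rot: [-180.0, 0.0, 118.9]
wrist_force: [0.1, 0.0, -0.7]
opening: 0.0858
grasp_force: 0.0
```

Run:
```python
from h import *
o=telemetry.get_obs();p,d=camera("wrist");cv2.imwrite("pics/w7.png",p[...,::-1])
P=cloud("wrist",d,o).reshape(-1,3);Q=P[(P[:,2]>.03)&(P[:,2]<.045)&(np.hypot(P[:,0]-.374,P[:,1]-.2925)<.05)]*1000
r=cv2.minAreaRect(Q[:,:2].astype(np.float32));print(len(Q),r,np.median(Q[:,2]))
inc(r[0][0],r[0][1],28,119)
```

```text
4123 ((372.875, 293.0435791015625), (43.66426086425781, 44.83785629272461), 29.699920654296875) 34.62539206594842
t16.1 shift [  2.3  -0.9 110.5] turn [-0.02  0.01 -0.15] at [374.8 291.5 138.5] [-1.7998e+02  1.0000e-02  1.1885e+02] F [0.5 0.1 0.5] open 0.0856 grip 0
```

View pics/w7.png

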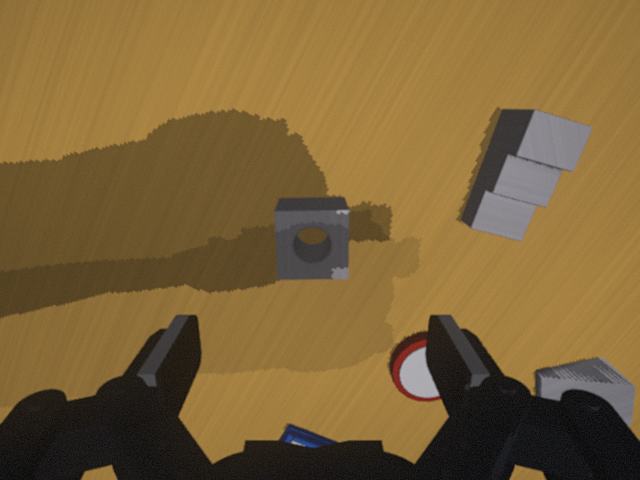

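The spacer is centred at (312,245) and square to the jaws. Gripping and lifting.

Request:
{"api": "play_rows", "payload": {"increments": [[[2,-1,20],[0,0,-0.5],0],[[2,-1,50],[0,0,-0.5],0],[[2,-1,80],[0,0,-0.5],0],[[2,-1,102],[0,0,-0.5],0],[[2,-1,110.5],[0,0,-0.5],0],[[2,-1,110.5],[0,0,-0.5],0],[[2,-1,110.5],[0,0,-0.5],0],[[2,-1,110.5],[0,0,-0.5],0.9],[[2,-1,110.5],[0,0,-0.5],0.9],[[2,-1,110.5],[0,0,-0.5],0.9],[[2,-1,110.5],[0,0,-0.5],0.9],[[2,-1,110.5],[0,0,-0.5],0.9],[[2,-1,110.5],[0,0,-0.5],0.9],[[2,-1,110.5],[0,0,-0.5],0.9],[[2,-1,95],[0,0,-0.5],0.9],[[2,-1,65],[0,0,-0.5],0.9],[[2,-1,35],[0,0,-0.5],0.9],[[2,-1,20],[0,0,-0.5],0.9],[[2,-1,20],[0,0,-0.5],0.9],[[2,-1,20],[0,0,-0.5],0.9]]}}

```text
time: 18.1
ee_pos: [0.3721, 0.2934, 0.1175]
tcp_rot: [-179.9, 0.0, 119.5]
wrist_force: [0.3, -0.3, -4.3]
opening: 0.043
grasp_force: 52.2
```

Run:
```python
from h import *
inc(491.1,-27.3,118,92.4)
```

```text
t18.1 shift [-337.8  -54.1   -0.4] turn [-0.06  0.03 27.05] at [372.1 293.4 117.5] [-1.7994e+02  1.0000e-02  1.1945e+02] F [ 0.3 -0.3 -4.3] open 0.0430 grip 52
```

Request:
{"api": "play_rows", "payload": {"increments": [[[-18,-3,0],[0,0,2],0.9],[[-50,-8,0],[0,0,4],0.9],[[-95,-15,0],[0,0,8],0.9],[[-140,-22,0],[0,0,11],0.9],[[-185,-30,0],[0,0,15],0.9],[[-230,-37,0],[0,0,18],0.9],[[-275,-44,0],[0,0,22],0.9],[[-312,-50,0],[0,0,25],0.9],[[-332,-53,0],[0,0,27],0.9],[[-338,-54,0],[0,0,27],0.9],[[-338,-54,20],[0,0,27],0.9],[[-338,-54,45],[0,0,27],0.9],[[-338,-54,59],[0,0,27],0.9],[[-338,-54,59],[0,0,27],0.9],[[-338,-54,59],[0,0,27],0.9],[[-338,-54,59],[0,0,27],0.9]]}}

```text
time: 19.7
ee_pos: [0.4921, -0.0271, 0.0608]
tcp_rot: [179.9, 0.0, 92.5]
wrist_force: [-0.6, 0.8, -3.3]
opening: 0.0428
grasp_force: 51.9
```

Run:
```python
from h import *
inc(491.1,-27.3,36.5,92.4)
p,d=camera("wrist");cv2.imwrite("pics/w8.png",p[...,::-1])
```

```text
t19.7 shift [-0.2 -1.  24.3] turn [0.09 0.01 0.08] at [492.1 -27.1  60.8] [1.7991e+02 1.0000e-02 9.2480e+01] F [-0.6  0.8 -3.3] open 0.0428 grip 52
```

View pics/w8.png

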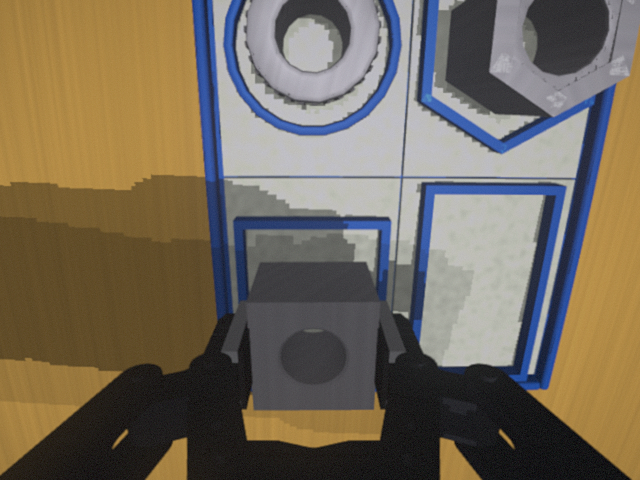

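The collar and nut are well seated, and the spacer is centred over the square rim (columns 236–391, block centre 314). Lowering and releasing.

Request:
{"api": "play_rows", "payload": {"increments": [[[0,-1,10],[0,0,0],0.9],[[0,-1,17],[0,0,0],0.9],[[0,-1,21],[0,0,0],0.9],[[0,-1,23],[0,0,0],0.9],[[0,-1,23.5],[0,0,0],0.9],[[0,-1,23.5],[0,0,0],0.9],[[0,-1,23.5],[0,0,0],0.9]]}}

```text
time: 20.45
ee_pos: [0.49, -0.0273, 0.0371]
tcp_rot: [-180.0, -0.0, 92.5]
wrist_force: [-8.1, -0.0, 9.7]
opening: 0.0435
grasp_force: 53.6
```

Request:
{"api": "play_rows", "payload": {"increments": [[[0,0,0],[0,0,0],0.35],[[0,0,0],[0,0,0],0.35],[[0,0,0],[0,0,0],0.35],[[0,0,-10],[0,0,0],0.35],[[0,0,-30],[0,0,0],0.35],[[0,0,-60],[0,0,0],0.1],[[0,0,-90],[0,0,0],0],[[0,0,-100],[0,0,0],0],[[0,0,-100],[0,0,0],0],[[0,0,-100],[0,0,0],0]]}}

```text
time: 21.45
ee_pos: [0.4903, -0.0273, 0.1355]
tcp_rot: [-180.0, -0.0, 92.5]
wrist_force: [0.0, -0.8, -0.8]
opening: 0.0854
grasp_force: 0.0
```

Run:
```python
from h import *
inc(464.5,402,137,104.6)
```

```text
t21.4 shift [430.   -7.4  -1.5] turn [-4.000e-02 -1.000e-02 -1.215e+01] at [490.3 -27.3 135.5] [-179.96   -0.     92.45] F [ 0.  -0.8 -0.8] open 0.0854 grip 0
```

Request:
{"api": "play_rows", "payload": {"increments": [[[20,0,0],[0,0,-1],0],[[60,-1,0],[0,0,-2],0],[[105,-2,0],[0,0,-3],0],[[150,-3,0],[0,0,-4],0],[[195,-4,0],[0,0,-6],0],[[240,-5,0],[0,0,-7],0],[[285,-5,0],[0,0,-8],0],[[330,-6,0],[0,0,-9],0],[[375,-7,0],[0,0,-11],0],[[412,-7,0],[0,0,-12],0],[[430,-7.5,0],[0,0,-12],0],[[430,-7.5,0],[0,0,-12],0],[[430,-7.5,0],[0,0,-12],0],[[430,-7.5,0],[0,0,-12],0]]}}

```text
time: 22.85
ee_pos: [0.4646, 0.4009, 0.1355]
tcp_rot: [-179.9, 0.0, 104.4]
wrist_force: [0.0, -0.1, 0.9]
opening: 0.0854
grasp_force: 0.0
```

Run:
```python
from h import *
o=telemetry.get_obs();p,d=camera("wrist");cv2.imwrite("pics/w9.png",p[...,::-1])
P=cloud("wrist",d,o).reshape(-1,3);P=P[(P[:,2]<.05)&(np.hypot(P[:,0]-.468,P[:,1]-.3885)<.055)]*1000
for lo,hi in((15,50),(35,50),(25,33),(15,22)):
    Q=P[(P[:,2]>lo)&(P[:,2]<hi)];r=cv2.minAreaRect(Q[:,:2].astype(np.float32));print(lo,len(Q),r,np.median(Q[:,2]))
inc(464.5,402,30,104.6)
```

```text
15 6373 ((466.8929443359375, 388.89764404296875), (36.06008529663086, 76.52587127685547), 14.564021110534668) 29.19125536137532
35 2694 ((460.6240539550781, 413.0254211425781), (36.05464172363281, 26.515382766723633), 14.597616195678711) 38.63802645296289
25 1884 ((463.5376892089844, 401.4359130859375), (35.59577560424805, 50.518470764160156), 14.22799301147461) 28.68391368106274
15 1676 ((466.4495544433594, 388.7715759277344), (35.16856384277344, 76.49896240234375), 14.588804244995117) 18.684743896115947
t22.9 shift [1.300e+00 1.000e-01 1.058e+02] turn [-0.04  0.03 -0.21] at [464.8 400.8 135.8] [-1.7996e+02  3.0000e-02  1.0439e+02] F [-0.1 -0.3 -0.6] open 0.0858 grip 0
```

View pics/w9.png

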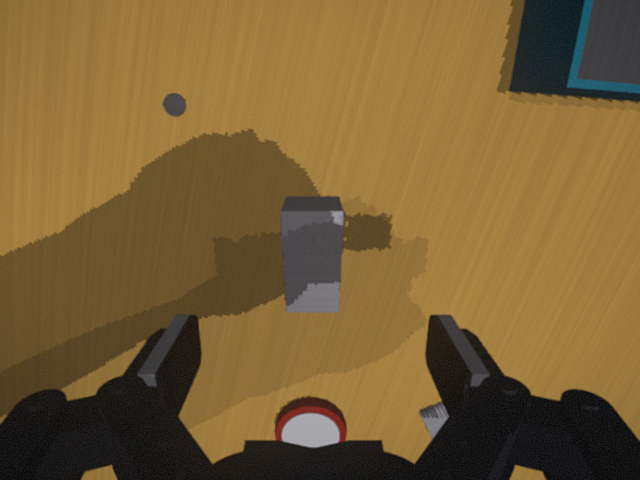

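The step block is centred at (313,255) between the jaws, high end away from the camera, measured at (466.9, 388.9), yaw 14.6. I'll grip 14 mm towards the high end.

Request:
{"api": "play_rows", "payload": {"increments": [[[2,-1,20],[0,0,0],0],[[2,-1,50],[0,0,0],0],[[2,-1,80],[0,0,0],0],[[2,-1,98],[0,0,0],0],[[2,-1,106],[0,0,0],0],[[2,-1,106],[0,0,0],0],[[2,-1,106],[0,0,0],0],[[2,-1,106],[0,0,0],0.9],[[2,-1,106],[0,0,0],0.9],[[2,-1,106],[0,0,0],0.9],[[2,-1,106],[0,0,0],0.9],[[2,-1,106],[0,0,0],0.9],[[2,-1,106],[0,0,0],0.9],[[2,-1,106],[0,0,0],0.9],[[2,-1,106],[0,0,0],0.9],[[2,-1,95],[0,0,0],0.9],[[2,-1,65],[0,0,0],0.9],[[2,-1,35],[0,0,0],0.9],[[2,-1,20],[0,0,0],0.9],[[2,-1,20],[0,0,0],0.9]], "grip_force": 80}}

```text
time: 24.9
ee_pos: [0.4639, 0.4043, 0.1185]
tcp_rot: [179.8, -0.1, 104.5]
wrist_force: [-0.1, 1.3, -4.2]
opening: 0.0348
grasp_force: 81.0
```

Run:
```python
from h import *
inc(570.4,-10,115,92.4)
```

```text
t24.9 shift [-4.278e+02 -3.000e-01  2.800e+00] turn [ 0.17 -0.11 12.05] at [463.9 404.3 118.5] [ 1.7982e+02 -9.0000e-02  1.0445e+02] F [-0.1  1.3 -4.2] open 0.0348 grip 81
```

Request:
{"api": "play_rows", "payload": {"increments": [[[-15,0,0],[0,0,1],0.9],[[-45,0,0],[0,0,2],0.9],[[-88,0,0],[0,0,3],0.9],[[-131,0,0],[0,0,4],0.9],[[-174,0,0],[0,0,5],0.9],[[-217,0,0],[0,0,6],0.9],[[-260,0,0],[0,0,7],0.9],[[-303,0,0],[0,0,8],0.9],[[-346,0,0],[0,0,9],0.9],[[-389,0,0],[0,0,11],0.9],[[-415,0.5,0],[0,0,12],0.9],[[-426.5,0.5,0],[0,0,12],0.9],[[-426.5,0.5,0],[0,0,12],0.9],[[-426.5,0.5,20],[0,0,12],0.9],[[-426.5,0.5,42],[0,0,12],0.9],[[-426.5,0.5,54],[0,0,12],0.9],[[-426.5,0.5,54],[0,0,12],0.9],[[-426.5,0.5,54],[0,0,12],0.9],[[-426.5,0.5,54],[0,0,12],0.9]]}}

```text
time: 26.8
ee_pos: [0.5707, -0.009, 0.0634]
tcp_rot: [179.9, 0.0, 92.5]
wrist_force: [-0.6, 0.0, -4.9]
opening: 0.0346
grasp_force: 80.8
```

Run:
```python
from h import *
inc(570.4,-10,38.5,92.4)
p,d=camera("wrist");cv2.imwrite("pics/w10.png",p[...,::-1])
```

```text
t26.8 shift [-1.  -0.3 24.9] turn [0.09 0.   0.08] at [570.7  -9.   63.4] [179.91   0.    92.48] F [-0.6  0.  -4.9] open 0.0346 grip 81
```

View pics/w10.png

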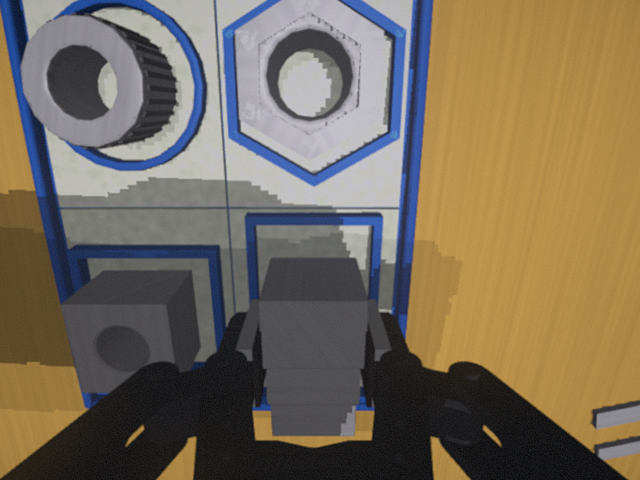

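The block is centred over the long rim (247–382, block 313). Lowering and releasing.

Request:
{"api": "play_rows", "payload": {"increments": [[[-1,0,10],[0,0,0],0.9],[[-1,0,17],[0,0,0],0.9],[[-1,0,21],[0,0,0],0.9],[[-1,0,23.5],[0,0,0],0.9],[[-1,0,24.5],[0,0,0],0.9],[[-1,0,24.5],[0,0,0],0.9],[[-1,0,24.5],[0,0,0],0.9],[[-1,0,24.5],[0,0,0],0.9]]}}

```text
time: 27.65
ee_pos: [0.5696, -0.0103, 0.039]
tcp_rot: [-180.0, 0.0, 92.4]
wrist_force: [-9.8, 0.1, 9.6]
opening: 0.0344
grasp_force: 82.5
```

Request:
{"api": "play_rows", "payload": {"increments": [[[0,0,0],[0,0,0],0.42],[[0,0,0],[0,0,0],0.42],[[0,0,0],[0,0,0],0.42],[[0,0,-10],[0,0,0],0.42],[[0,0,-30],[0,0,0],0.42],[[0,0,-60],[0,0,0],0.1],[[20,0,-90],[0,0,0],0],[[60,0,-110],[0,0,0],0],[[60,0,-110],[0,0,0],0],[[60,0,-110],[0,0,0],0]]}}

```text
time: 28.65
ee_pos: [0.5679, 0.0504, 0.1487]
tcp_rot: [179.9, 0.0, 92.5]
wrist_force: [-0.6, -0.4, -0.5]
opening: 0.0851
grasp_force: 0.0
```

Run:
```python
from h import *
o=telemetry.get_obs();p,d=camera("wrist");q,_=camera("scene")
inc(500,100,150,92)
P=cloud("wrist",d,o)
for n,c in dict(round=(-40,53),hex=(40,53),square=(-40,-53),long=(40,-53)).items():
    c=pocket(*c,c=(528.8,27.3))/1000;Q=P[(P[...,2]>.022)&(P[...,2]<.07)&(np.hypot(P[...,0]-c[0],P[...,1]-c[1])<.05)]*1000
    if n in("round","hex","square"): Q=Q[np.hypot(*(Q[:,:2]-c*1000).T)<38]
    T=Q[Q[:,2]>np.percentile(Q[:,2],85)-5]
    A=np.c_[T[:,:2]-T[:,:2].mean(0),np.ones(len(T))];k=np.linalg.lstsq(A,T[:,2],rcond=None)[0]
    print(n,len(Q),np.round(c*1000,1),np.round(cv2.minAreaRect(T[:,:2].astype(np.float32))[0],1),"z",round(np.median(T[:,2]),1),"tilt",np.round(np.degrees(k[:2]),1))
s=cv2.resize(q[150:350,220:420],(480,480),interpolation=cv2.INTER_CUBIC)
cv2.imwrite("pics/w11.png",np.hstack([cv2.resize(p,(320,240)),cv2.resize(q,(320,240))])[...,::-1]) 
cv2.imwrite("pics/fin.png",np.hstack([cv2.copyMakeBorder(cv2.resize(p,(400,300)),0,100,0,0,cv2.BORDER_CONSTANT),cv2.resize(s,(400,400))])[...,::-1])
```

```text
t28.8 shift [ 53.6 -65.1  -2.7] turn [-0.05  0.02  0.45] at [567.4  49.3 147.3] [-1.7995e+02  2.0000e-02  9.2450e+01] F [ 0.1 -0.7  0.1] open 0.0852 grip 0
round 4108 [486.6  78.6] [487.3  77.9] z 42.5 tilt [-0.5 -0.2]
hex 4744 [566.5  81.9] [565.3  82.2] z 50.5 tilt [-0.   0.2]
square 2599 [491.1 -27.3] [490.2 -28.5] z 42.7 tilt [ 0.4 -0.7]
long 4957 [571. -24.] [569.  -1.] z 46.6 tilt [-0.1 -2.2]
```

View pics/fin.png

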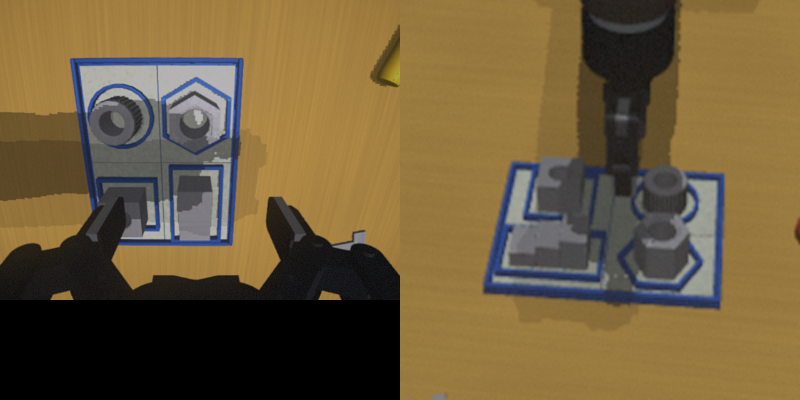

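All four parts appear seated and centred within 2 mm. I want a cleaner check of the step block's levelness.

Run:
```python
from h import *
o=telemetry.get_obs();p,d=camera("wrist");P=cloud("wrist",d,o).reshape(-1,3)*1000
c=pocket(40,-53,c=(528.8,27.3));e=R.from_euler("z",2.4,degrees=True).as_matrix()[:2,:2]
L=(P[:,:2]-c)@e
for y0 in(25,0,-25):
    m=(abs(L[:,0])<12)&(abs(L[:,1]-y0)<7)&(P[:,2]>20);A=np.c_[L[m],np.ones(m.sum())]
    print(y0,m.sum(),"z",np.median(P[m,2]),"tilt",np.degrees(np.linalg.lstsq(A,P[m,2],rcond=None)[0][:2]))
```

```text
25 730 z 46.747460439993716 tilt [-0.14529894 -0.01191965]
0 474 z 36.81177200505972 tilt [0.08255162 0.01263821]
-25 412 z 26.931683331620896 tilt [ 0.43112053 -0.07717183]
```

The step block is level, with its three steps 10 mm apart as they should be. Handing in.

```bash
python3 -c "
from h import *
print(workorder.job_done())"
```

```text
the job is handed in; nothing more can be done
None
```

The collar, nut, spacer and step block are each upright, flat and released in their own pockets; I left the foot and wedge alone and handed the job in at about 29 s.

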